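# Lock the paper-band roll on the banknote banding machine

### The arm

A 6-joint arm with a two-finger parallel gripper is mounted at the origin on the work surface. World frame = base frame: x ahead of the robot, y to its left, z up, the work surface at z = 0. Lengths are in mm, angles in rad, forces in N, time in s.
With the tool pointing down it reaches from about 275 to 1000 mm from the base axis. Payload 8.4 kg.
Tool frame: the origin (TCP) lies between the finger pads; the fingertips stand 22 mm ahead of it and the grasp point (between the pads) lies 3 mm ahead of it; z points along the fingers, y is the line along which they close (so a half turn about z gives the same grasp; the last joint's range is limited). The gripper opens to 85 mm and grips with 20 to 120 N. Pads are 22 mm wide; open, the fingers measure 114 mm over their backs; the gripper's body (76 mm by 85 mm) begins 54 mm behind the grasp point. The pads swing forward as they close: fully open they stand 13 mm farther back than shut.
Start: joints at [-1.155, 0.353, 1.633, -0, 1.155, -0.002], TCP at [253.593, -571.243, 253.281] pointing down, gripper open.
Joint ranges: [-2.63, 2.63], [-0.92, 2.1], [0.06, 2.66], [-1.3, 4.44], [0, 2.69], [-3.02, 3.02]. Speed limits (rad/s): [2.22, 2.22, 2.79, 3.14, 3.14, 3.14].

### API

Orientations are given as [roll, pitch, yaw] about the fixed x, y, z axes, in that order (R = Rz(yaw) Ry(pitch) Rx(roll)).
In Python, from rig import r, grab_frame gives the robot as it stands.
- The arm moves only by the shell command python3 -m inch 'ROWS' [FORCE]. ROWS is JSON, a list of rows, each a list of 7 numbers: the turn, a rotation vector about the tool's x, y, z as a fraction of full scale, then the shift along the tool's x, y, z as a fraction of full scale, then the closure, from 0 (fully open) to 1 (shut). In form: [[rx, ry, rz, dx, dy, dz, fingers], ...]. A call has 1 to 8 rows; each row shifts and turns the commanded pose from where the row before left it, along the tool's axes as they then stand; what a row does not reach is not made up. Full scale, the value 1, is 2.5 cm for a shift and pi rad for a turn. A row lasts 1/12 s, in which the tool goes at most 41.7 mm and 7.16 degrees, less where a joint would pass 70% of its speed; a pose out of reach is approached as far as the arm can. A call with a number of a shift or a turn outside -1 to 1 is refused whole. A call with a gripper value outside its range is refused whole. The fingers move at their own pace and stop on an object; FORCE is the grip in N (left out, the last holds). Time passes only in rows, so rows that do not move let the fingers close. It gives the time, the measured TCP pose, the force, the opening and the grip force at its end, in the units of the state.
- r.sense(): the state, without advancing time (a new reading comes with each control period).
- grab_frame(name): name is "scene" or "side" or "wrist"; returns a dict with "pixels" (480x640x3 uint8, red, green, blue), "z_map" (480x640 float32, mm along the optical axis (not along the pixel's ray), 0 where there is no reading), "vertical_fov" (degrees; the focal length in pixels is half the picture's height over the tangent of half this angle, whatever the lens; pixels are square), "cx", "cy" (the principal point, pixels), "cam_to_world" (4x4, takes a point from camera to world coordinates). Camera axes: x right, y down, z forward; pixel columns grow to the right and rows downward; lengths in mm; the calibration is good to about 2 mm. The wrist camera is an equidistant fisheye: a pixel r from the principal point sees the ray r / f radians off the axis. A picture is of the moment at which its call begins.
- r.sign_off(): hands the job in; it is judged then, once.
The state is a dict: "clock": time; "qpos": joint angles; "qvel": joint speeds; "joint_efforts": joint torques, N m; "eef_pos": TCP position; "tcp_rot": TCP orientation; "contact_force": force on the tool from outside, world axes, zero at the start; "wrist_torque": the same for the moment, N m; "opening": opening from 0.0 (shut) to 1.0 (fully open); "grasp_force": force on a finger pad.
Only numpy, scipy, OpenCV 4.12 (cv2) and the standard library are available. Lean on these libraries where they do the work, as an engineer would, in place of code of your own. Each camera call takes 0.05 s, during which the arm holds its last target. There are 200 camera calls.

### The job

Lock the paper-band roll on the banding machine: drop the orange keeper cap over the spindle so it sits flat on the roll, then push the R-clip's straight leg through the spindle's cross-hole until its bow springs over the spindle and the clip is fully home. The sprung turntable holds the keeper up over the hole, so press the keeper down with the clip's leg and feel for the hole as you feed it in; use a light hand so that nothing bends, and leave everything else on the counter where it is.

Things in the scene. Friction and masses are not known exactly. Their poses are not given: they have to be found in the camera images.
- keeper: Loose orange plastic keeper cap, 90 g: flange 90 mm across and 4 mm thick, a hub 40 mm across on top of it (22 mm high in all), bore 22.5 mm right through. Lies flange down on the counter; origin at the centre of its underside, z up. Pressed on the machine with over 25 N it cracks.
- clip: Loose R-clip of dark 6 mm steel spring wire, 85 g, lying flat, origin 3 mm up. x runs along the straight leg to its tip, y from leg to bow, z up, normal to the clip's plane. Origin: on the leg's axis, at the place where the spindle's axis sits when the clip is home. Past home the clip comes up hard against the spindle; it bends and scores above 20 N.
- clip_tip (a point): Tip of the R-clip's straight leg, 41 mm ahead of the clip's origin on its x axis. Its end is rounded; the leg is 6 mm thick.
- clip_coil (a point): Middle of the R-clip's stiff double loop, the place to hold it; in the clip's frame at x = -46, y = 10, z = 3 mm. The loop has two turns, one on the other: it spans x = -64 to -26, y = -3 to 23, z = -3 to 9 mm, with flat parallel sides along x, 26 mm apart; leg and bow lie in the lower turn's plane.
- clip_neck (a point): Neck of the R-clip's bow, in the clip's frame at x = 13, y = 7 mm. The bow springs from the loop at x = -37, y = 20, bulges around the spindle (wire centre at y = 12 above the origin), narrows at the neck and flares out to x = 36, y = 14 mm. The flare meets the spindle only when the leg is already through the hole.
- bow (a joint): How far the clip's bow is sprung open, rad: 0 at rest, about 0.13 as its neck rides over the spindle (a push of about 4 to 10 N), back under 0.03 once it has sprung over. Spring about 1.6 N m/rad with a slight preload.
- bander: Fixed banding machine: grey base 200 x 400 mm, 16 mm high, with the brown paper-band roll (140 mm across) lying flat on it. Origin at counter height under the spindle axis; x along the cross-hole, z up, y to the cream banding head (near side 120 mm from the axis, 125 mm high, arch to 209 mm). Guide rollers 60 mm high at x = 76, y = 68 and x = 90, y = 98 mm.
- roll_top (a point): Centre of the roll's upper face, on the axis of the upright steel spindle (20 mm thick, 5 mm chamfer up to a flat top 12 mm across). The keeper's underside rests here, 56 mm above the counter. The roll rides on a brake spring: it yields up to 9 mm downward, with about 1 N to start and 0.35 N more per mm, and moves this point with it.
- hole (a point): Nominal centre of the spindle's cross-hole, 77 mm above the counter, 1 mm below the top of the resting keeper, which covers it. Hole 8 mm across, right through along the machine's x. The spindle has end float under a stiff brake: the true hole is up to 3 mm above or below this point, always 15 mm below the spindle's flat top; find it by touch or sight.
- brick: Bystander: brick of tan banknotes, 155 x 75 x 85 mm, 0.85 kg; origin at the centre of its underside.
- pack_green: Bystander: pack of green banknotes, 155 x 72 x 16 mm; origin at the centre of its underside.
- pack_tan: Bystander: pack of tan banknotes, 155 x 72 x 16 mm; origin at the centre of its underside.
- calculator: Bystander: desk calculator, 105 x 150 x 17 mm; origin at the centre of its underside.
- water: Bystander: water bottle, 64 mm thick, 200 mm tall; origin at the centre of its underside.
- screwdriver: Bystander: yellow-handled screwdriver, 190 mm long, lying along its x.
- stamp: Bystander: hand stamp with a wooden knob, 45 x 70 mm, 68 mm tall; origin at the centre of its underside.
There are look-alikes about, which are no part of the job. Several things have the shape of the keeper; the one meant has the colours described above. Of the things that look like the clip, the larger one is meant.

How it is judged (in metres and radians):
On the way, in this order (a step that is already met when the one before it is completed fails the run):
1. the keeper cap is over the spindle and sits flat on the roll (horizontal distance between keeper and roll_top below 0.003 m and z of keeper in the frame of roll_top between -0.002 and 0.002 m and angle between keeper's own z axis and vertical below 0.05 rad), for 0.2 s.
2. the R-clip's leg is through the cross-hole and its bow has sprung over the spindle (x of clip in the frame of hole between -0.003 and 0.003 m and y of clip in the frame of hole between -0.003 and 0.003 m and z of clip in the frame of hole between -0.0065 and 0.0065 m and angle between the x axis of clip and the x axis of bander, either way round below 0.2 rad and value of joint bow below 0.06 rad), for 0.2 s.
At the end, for the whole second after the job is handed in: Keeper flat on the roll (2 mm, centred to 3 mm, level to 0.05 rad); clip in the cross-hole, its origin within 3 mm of the spindle axis along and across and 6.5 mm of the nominal hole height, along the hole to 0.2 rad, bow sprung back (under 0.06 rad); both at rest (all of step 1 and all of step 2 and linear speed of each of keeper, clip below 0.02 m/s); the robot touches nothing.
It fails at once if the R-clip is forced against the spindle, machine or keeper with more than 20 N (contact force between clip and bander above 20 N or contact force between clip and keeper above 20 N).
It fails at once if the keeper is pressed on the machine with more than 25 N (contact force between keeper and bander above 25 N).
It fails at once if another thing on the counter is moved by more than 20 mm (distance of any of brick, pack_green, pack_tan, calculator, water, screwdriver, stamp from where it was at the start of the episode above 0.02 m).
It also fails if it takes over 72 s, if anything falls off the work surface, if the arm or the gripper's body presses on something with over 40 N, if the wrist force passes 120 N, or if a joint passes its speed limit or range.

## Working session

There is one attempt and no reset: what is moved stays moved. The work goes in short steps, Python scripts to look and compute and a shell command to move; the robot and the scene stay as the last step left them, time stands still between calls to the robot, and variables do not carry over. Pictures are saved under pics/ and viewed, at most 12 in all, crops included, and the job is handed in when it is done.

```bash
ls; mkdir -p pics
cat > h.py <<'E'
import numpy as np, cv2
from rig import r, grab_frame
def f_of(f): return 240/np.tan(np.radians(f["vertical_fov"])/2)
def world(f,u,v,z=None):
    u=np.asarray(u,float);v=np.asarray(v,float)
    if z is None: z=f["z_map"][v.astype(int),u.astype(int)]
    F=f_of(f);P=np.stack([(u-f["cx"])/F*z,(v-f["cy"])/F*z,z,np.ones_like(z)],-1)
    return (P@np.array(f["cam_to_world"]).T)[...,:3]
def cloud(f):
    v,u=np.mgrid[0:480,0:640]; return world(f,u,v)
def save(f,n): cv2.imwrite("pics/"+n,cv2.cvtColor(f["pixels"],cv2.COLOR_RGB2BGR))
E
python3 - <<'E'
from h import *
import pickle
for n in("scene","side"):
    f=grab_frame(n); save(f,n+".png"); pickle.dump(f,open(n+".pkl","wb")); print(n,f["vertical_fov"],f["cx"],f["cy"],np.round(f["cam_to_world"],2).tolist())
print(r.sense())
E
```

```text
pics
scene 44.4779114476305 317.4699789302168 238.00061326130046 [[-0.46, 0.61, -0.64, 1374.52], [0.89, 0.33, -0.32, 227.84], [0.01, -0.72, -0.69, 1010.37], [0.0, 0.0, 0.0, 1.0]]
side 47.622451633095395 324.61639981121107 242.47076282018327 [[0.78, -0.41, 0.47, -63.67], [-0.63, -0.5, 0.6, -920.48], [-0.01, -0.76, -0.65, 863.43], [0.0, 0.0, 0.0, 1.0]]
{'clock': 0.1, 'qpos': array([-1.15542737e+00,  3.53572632e-01,  1.63406126e+00, -2.39695239e-05,
        1.15522845e+00, -2.38752501e-03]), 'qvel': array([-0.00150874, -0.00128746, -0.0030015 ,  0.00012253, -0.00104915,
        0.00079902]), 'joint_efforts': array([-7.67926231e-04, -6.06357193e+01, -3.42819786e+01, -3.58439968e-05,
        3.85725492e-03,  2.94187680e-05]), 'eef_pos': array([ 253.40465498, -570.87566776,  252.64001564]), 'tcp_rot': array([-3.14032292e+00,  1.88856385e-05,  4.17766187e-01]), 'contact_force': array([1.11460777, 0.04284889, 0.37801298]), 'wrist_torque': array([0.01844268, 0.01861935, 0.05098757]), 'grasp_force': 0.0, 'opening': 0.9954257786793583}
```

View pics/scene.png

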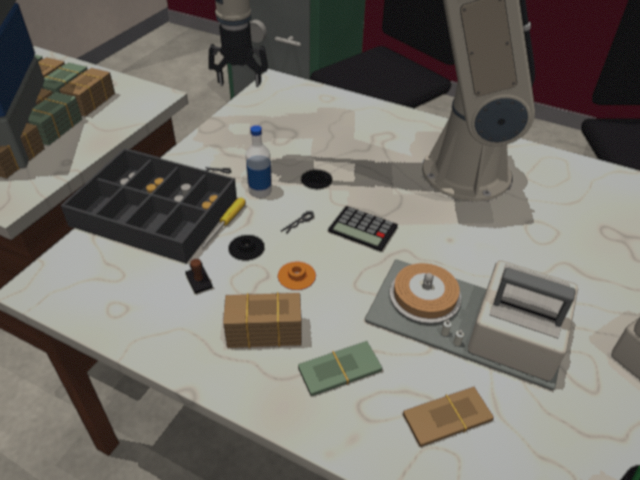

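View pics/side.png

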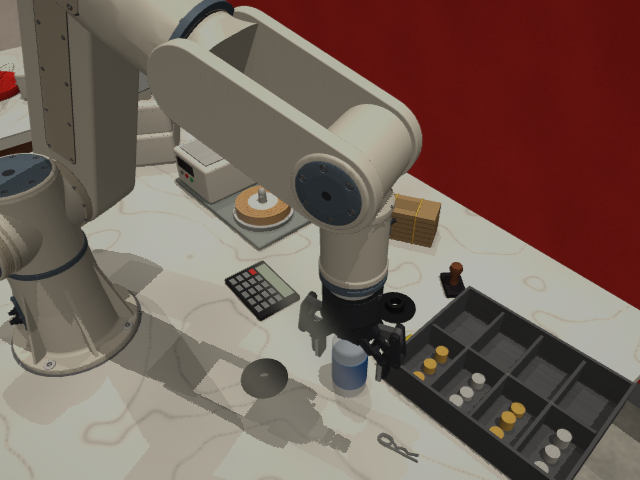

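The scene view shows the orange keeper at (297,274), clip-like things at (298,222) and (218,170), and the spindle at (428,281) with the head at (525,310). The side view shows the other clip at (400,447). The wrist hides the near clip there.

Run:
```python
from h import *
import pickle
f=pickle.load(open("scene.pkl","rb")); C=cloud(f); im=f["pixels"].astype(int)
hsv=cv2.cvtColor(f["pixels"],cv2.COLOR_RGB2HSV)
def reg(m,x0,y0,x1,y1):
    k=np.zeros(m.shape,bool);k[y0:y1,x0:x1]=1;return m&k
R,G,B=im[...,0],im[...,1],im[...,2]
k=reg((R>G+70)&(R>150),270,255,325,295); P=C[k]
print("keeper n",k.sum(),"mean",P.mean(0).round(1),"zpct",np.percentile(P[:,2],[2,50,98]).round(1))
fl=P[P[:,2]<9]; c,rad=cv2.minEnclosingCircle(fl[:,:2].astype(np.float32)); print("circle",c,rad)
dark=(im.max(-1)<95)
for n,b in {"clipA":(275,203,322,240),"clipB":(198,160,240,182)}.items():
    m=reg(dark,*b); v,u=np.nonzero(m)
    # intersect with plane z=3
    F=f_of(f);T=np.array(f["cam_to_world"]);d=np.stack([(u-f["cx"])/F,(v-f["cy"])/F,np.ones(len(u))],-1)@T[:3,:3].T
    P=T[:3,3]+d*((3-T[2,3])/d[:,2])[:,None]
    print(n,len(u),"rect",cv2.minAreaRect(P[:,:2].astype(np.float32)),P.mean(0).round(1), "u",u.min(),u.max(),"v",v.min(),v.max())
# bander: base plate points z 10..22
m=reg((C[...,2]>12)&(C[...,2]<20),360,255,580,385); P=C[m]
print("base",m.sum(),cv2.minAreaRect(P[:,:2].astype(np.float32)))
m=reg((C[...,2]>50)&(C[...,2]<60),385,255,470,325);P=C[m];print("roll",m.sum(),cv2.minEnclosingCircle(P[:,:2].astype(np.float32)),np.median(P[:,2]))
m=reg((C[...,2]>70)&(C[...,2]<110),410,265,445,300);P=C[m];print("spindle",m.sum(),P.mean(0).round(1),np.percentile(P[:,2],[50,90,99]).round(1)); T=P[P[:,2]>P[:,2].max()-3];print(T.mean(0),len(T))
m=reg((C[...,2]>115)&(C[...,2]<135),460,255,590,375);P=C[m];print("head",cv2.minAreaRect(P[:,:2].astype(np.float32)))
for n,(u,v) in dict(water=(257,165),calc=(363,227),brick=(262,310),blackring=(246,247),blackdisc=(317,179)).items(): print(n,C[v,u].round())
crop=np.concatenate([cv2.resize(f["pixels"][190:300,225:345],None,fx=5,fy=5,interpolation=cv2.INTER_CUBIC)],0)
cv2.imwrite("pics/c1.png",crop[...,::-1])
```

```text
keeper n 5 mean [ 571.2 -253.4    2.5] zpct [0.6 2.8 3.6]
circle (563.445556640625, -253.49761962890625) 14.7963285446167
clipA 149 rect ((408.10589599609375, -311.4017639160156), (27.26993179321289, 98.10725402832031), 73.61238861083984) [ 401.3 -310.8    3. ] u 283 313 v 212 232
clipB 365 rect ((348.16668701171875, -608.5189208984375), (58.67387008666992, 105.15769958496094), 28.621118545532227) [ 355.5 -611.3    3. ] u 198 234 v 168 181
base 4292 ((527.4666748046875, 129.26828002929688), (322.6240539550781, 396.5025634765625), 24.6990909576416)
roll 2400 ((521.240234375, 73.50310516357422), 87.984375) 54.86934468588936
spindle 96 [514.8  60.7  83.4] [85.3 91.7 92.8]
[512.4205587   60.38573678  91.73314983] 20
head ((511.7952575683594, 265.0485534667969), (191.5589599609375, 167.48411560058594), 2.810908079147339)
water [ 375. -451.  110.]
calc [ 364. -154.   17.]
brick [ 754. -206.   84.]
blackring [ 564. -371.   20.]
blackdisc [ 247. -345.   16.]
```

View pics/c1.png

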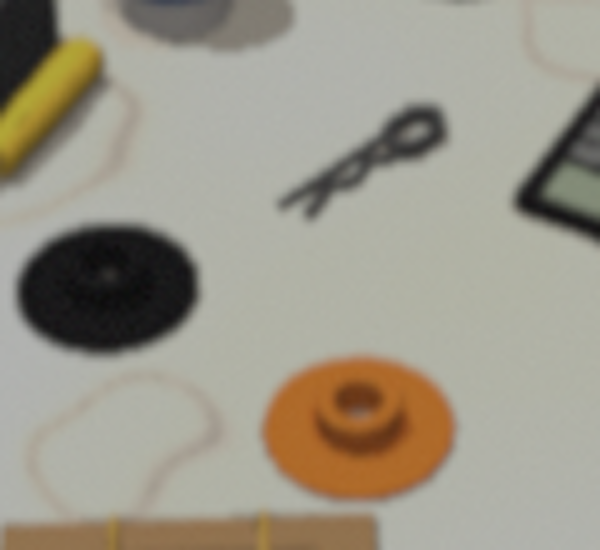

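The crop shows the keeper hub hole at crop (358,405). The clip's loop is at (415,130), its straight leg's tip at (283,205) and the bow's end at (310,213), so y runs down-right as expected. Clip A is about 100 mm long, so it is the larger one. Next I move over both for a wrist look, and measure the machine better.

```bash
python3 -m inch '[[0,0,0,1,-0.54,0,0],[0,0,0,1,-0.54,0,0],[0,0,0,1,-0.54,0,0],[0,0,0,1,-0.54,0,0],[0,0,0,1,-0.54,0,0],[0,0,0,1,-0.54,0,0],[0,0,0,1,-0.54,0,0],[0,0,0,1,-0.54,0,0]]'; python3 -m inch '[[0,0,0,1,-0.54,0,0],[0,0,0,1,-0.54,0,0],[0,0,0,1,-0.54,0,0],[0,0,0,1,-0.54,0,0],[0,0,0,0,0,0,0],[0,0,0,0,0,0,0]]'
python3 - <<'E'
from h import *
import pickle
for n in("wrist","side"):
    f=grab_frame(n); save(f,n+"2.png"); pickle.dump(f,open(n+"2.pkl","wb"))
    print(n,f["vertical_fov"],f["cx"],f["cy"],np.round(f["cam_to_world"],3).tolist())
s=r.sense();print(s["eef_pos"],s["tcp_rot"],s["clock"])
E
```

```text
clock: 0.77
eef_pos: [393.1, -390.0, 253.0]
tcp_rot: [-3.141, 0.0, 0.418]
contact_force: [0.5, 0.5, -0.0]
opening: 1.001
grasp_force: 0.0
clock: 1.27
eef_pos: [462.6, -300.4, 253.0]
tcp_rot: [-3.141, 0.0, 0.42]
contact_force: [-0.0, -0.2, 0.8]
opening: 1.004
grasp_force: 0.0
wrist 65.70646984690485 316.04564862378174 242.8885653414433 [[0.408, -0.862, -0.301, 540.12], [-0.913, -0.385, -0.134, -264.316], [-0.0, 0.329, -0.944, 373.86], [0.0, 0.0, 0.0, 1.0]]
side 47.622451633095395 324.61639981121107 242.47076282018327 [[0.78, -0.411, 0.471, -63.666], [-0.625, -0.5, 0.599, -920.484], [-0.011, -0.762, -0.647, 863.428], [0.0, 0.0, 0.0, 1.0]]
[ 461.65636691 -301.66677038  253.02349617] [-3.14129125e+00  5.94373708e-04  4.18191097e-01] 1.3667
```

View pics/wrist2.png

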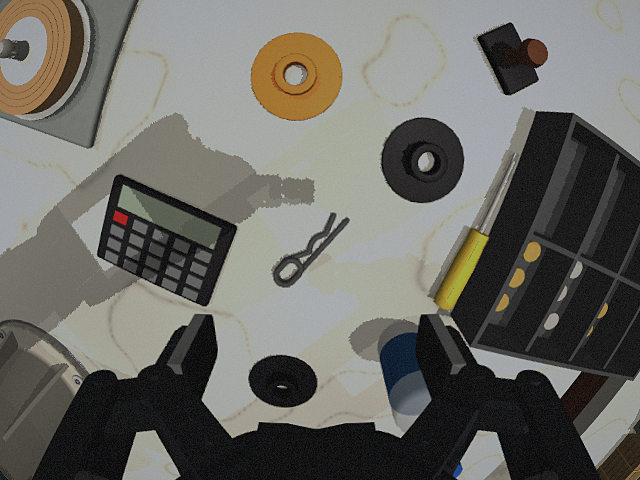

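The wrist view shows the keeper at (296,76) and the clip with its loop at (288,272), leg tip at (348,220) and bow end at (333,213). The spindle is at (15,50), at the left edge.

```bash
cat >> h.py <<'E'
from scipy.optimize import minimize
def rays(f,u,v):
    F=f_of(f);x=np.asarray(u,float)-f["cx"];y=np.asarray(v,float)-f["cy"];q=np.hypot(x,y)+1e-9;t=q/F
    d=np.stack([np.sin(t)*x/q,np.sin(t)*y/q,np.cos(t)],-1);T=np.array(f["cam_to_world"]);return T[:3,3],d@T[:3,:3].T
def onplane(f,u,v,z):
    o,d=rays(f,u,v);return o+d*((z-o[2])/d[...,2])[...,None]
def proj(f,P):
    T=np.array(f["cam_to_world"]);c=(P-T[:3,3])@T[:3,:3];q=np.hypot(c[:,0],c[:,1]);t=np.arctan2(q,c[:,2]);F=f_of(f)
    return f["cx"]+F*t*c[:,0]/q,f["cy"]+F*t*c[:,1]/q
def fitclip(f,mask,p0,z0=3.):
    L=lambda a,n=30:np.array([np.interp(np.linspace(0,len(a)-1,n),range(len(a)),[q[i] for q in a]) for i in range(3)]).T
    leg=L([(-45,0,0),(41,0,0)],60);s=[(-61,4),(-57,0),(-33,0),(-29,4),(-29,16),(-33,20),(-57,20),(-61,16),(-61,4)]
    tp=np.vstack([leg,L([(a,b,0) for a,b in s]),L([(a,b,6) for a,b in s]),L([(-37,20,0),(-20,11,0),(-10,11,0),(0,12,0),(13,7,0),(36,14,0)],40)])
    dt=cv2.distanceTransform((~mask).astype(np.uint8),cv2.DIST_L2,5);v,u=np.nonzero(mask)
    def pts(p):
        c,s=np.cos(p[2]),np.sin(p[2]);return np.c_[p[0]+c*tp[:,0]-s*tp[:,1],p[1]+s*tp[:,0]+c*tp[:,1],z0+tp[:,2]]
    def cost(p):
        a,b=proj(f,pts(p));m=cv2.remap(dt.astype(np.float32),a.astype(np.float32)[:,None],b.astype(np.float32)[:,None],cv2.INTER_LINEAR)
        d=np.hypot(u[:,None]-a,v[:,None]-b).min(1);return (m**2).mean()+(d**2).mean()
    best=min((minimize(cost,[p0[0],p0[1],p0[2]],method="Nelder-Mead",options=dict(initial_simplex=[p0,np.add(p0,[8,0,0]),np.add(p0,[0,8,0]),np.add(p0,[0,0,.2])],maxiter=400)) ,),key=lambda q:q.fun)
    return best.x,best.fun
E
python3 - <<'E'
from h import *
import pickle
f=pickle.load(open("wrist2.pkl","rb"));im=f["pixels"].astype(int);R,G,B=im[...,0],im[...,1],im[...,2]
k=(R>G+35)&(R>B+80);k[:,:240]=0;k[:,355:]=0;k[:20]=0;k[130:]=0
k=k.astype(np.uint8);cs=max(cv2.findContours(k,cv2.RETR_EXTERNAL,cv2.CHAIN_APPROX_NONE)[0],key=len)[:,0]
P=onplane(f,cs[:,0],cs[:,1],3.)
print("keeper",cv2.minEnclosingCircle(P[:,:2].astype(np.float32)),P[:,:2].min(0),P[:,:2].max(0))
m=im.max(-1)<95;w=np.zeros_like(m);w[205:292,268:355]=1;m&=w
a=onplane(f,348,220,3.);b=onplane(f,288,272,6.);print(a,b,m.sum())
y=np.arctan2(*(a-b)[1::-1]);x0=a[:2]-41*np.array([np.cos(y),np.sin(y)])
print("clip",fitclip(f,m,[*x0,y]))
# other look alike check not needed; spindle rough
f=pickle.load(open("side2.pkl","rb"));C=cloud(f)
m=np.zeros((480,640),bool);m[180:215,245:280]=1;m&=(C[...,2]>85)&(C[...,2]<97);print("spindle side",C[m].mean(0),m.sum(),C[m][:,2].max())
E
```

```text
keeper ((571.5266723632812, -228.7730712890625), 44.57892990112305) [ 527.10862162 -272.94620604] [ 615.77508494 -184.31220937]
[ 458.55190071 -337.00370512    3.        ] [ 380.15030247 -302.45298503    6.        ] 1220
clip (array([ 4.21342617e+02, -3.24326778e+02, -2.82998380e-01]), np.float64(3.325389244955913))
spindle side [504.53258789  54.57657137  88.76677397] 29 92.33121645253038
```

```bash
python3 -m inch '[[0,0,0,0.867,-0.147,1,0],[0,0,0,0.867,-0.147,1,0],[0,0,0,0.867,-0.147,1,0],[0,0,0,0.867,-0.147,1,0],[0,0,0,0.867,-0.147,1,0],[0,0,0,0.867,-0.147,1,0],[0,0,0,0,0,0,0],[0,0,0,0,0,0,0]]'
python3 - <<'E'
from h import *
f=grab_frame("wrist");s=r.sense();print(s["eef_pos"],s["tcp_rot"])
im=f["pixels"].astype(int);R,G,B=im[...,0],im[...,1],im[...,2]
k=((R>G+35)&(R>B+80)).astype(np.uint8);cs=max(cv2.findContours(k,cv2.RETR_EXTERNAL,cv2.CHAIN_APPROX_NONE)[0],key=len)[:,0]
P=onplane(f,cs[:,0],cs[:,1],3.);print(len(cs),cv2.minEnclosingCircle(P[:,:2].astype(np.float32)))
save(f,"w3.png")
E
```

```text
clock: 2.03
eef_pos: [571.0, -228.7, 101.5]
tcp_rot: [-3.139, 0.003, 0.418]
contact_force: [0.2, 0.6, -0.1]
opening: 0.997
grasp_force: 0.0
[ 571.17867365 -229.32047889  102.8614859 ] [-3.14070608e+00  1.31355455e-03  4.17466910e-01]
385 ((571.3723754882812, -228.69253540039062), 44.776947021484375)
```

Confirmed at (571.4, −228.7). Descend and grip lightly.

```bash
python3 -m inch '[[0,0,0,0,0,1,0],[0,0,0,0,0,1,0],[0,0,0,0,0,1,0],[0,0,0,0,0,0.04,0],[0,0,0,0,0,0,0],[0,0,0,0,0,0,0.5],[0,0,0,0,0,0,1],[0,0,0,0,0,0,1]]' 30; python3 -m inch '[[0,0,0,0,0,0,1],[0,0,0,0,0,0,1],[0,0,0,0,0,0,1],[0,0,0,0,0,0,1],[0,0,0,0,0,0,1],[0,0,0,0,0,0,1]]'
```

```text
clock: 2.75
eef_pos: [573.0, -229.2, 29.2]
tcp_rot: [3.14, -0.002, 0.418]
contact_force: [0.4, -0.7, 0.8]
opening: 0.606
grasp_force: 0.0
clock: 3.25
eef_pos: [572.8, -228.9, 29.0]
tcp_rot: [3.14, -0.001, 0.418]
contact_force: [-1.5, -1.3, 9.7]
opening: 0.457
grasp_force: 29.1
```

```bash
python3 -m inch '[[0,0,0,0,0,-0.4,1],[0,0,0,0,0,-1,1],[0,0,0,0,-0.98,-1,1],[0,0,0,0,-0.98,-1,1],[0,0,0,0,-0.98,-1,1],[0,0,0,0,-0.98,-1,1],[0,0,0,0,-0.98,-1,1],[0,0,0,0,-0.98,-0.6,1]]'; python3 -m inch '[[0,0,0,0,-0.98,0,1],[0,0,0,0,-0.98,0,1],[0,0,0,0,-0.98,0,1],[0,0,0,0,0,0,1],[0,0,0,0,0,0,1],[0,0,0,0,0,0,1]]'
python3 - <<'E'
from h import *
import pickle
f=grab_frame("wrist");save(f,"w4.png");pickle.dump(f,open("w4.pkl","wb"));s=r.sense();print(s["eef_pos"],s["tcp_rot"])
E
```

```text
clock: 3.92
eef_pos: [512.5, -93.3, 205.6]
tcp_rot: [3.14, -0.003, 0.418]
contact_force: [-0.1, 1.0, -0.1]
opening: 0.456
grasp_force: 30.6
clock: 4.42
eef_pos: [483.0, -27.2, 202.9]
tcp_rot: [3.141, -0.001, 0.419]
contact_force: [0.8, 0.0, -1.1]
opening: 0.457
grasp_force: 30.6
[483.06017389 -27.50060968 202.75805612] [ 3.14090760e+00 -7.96844723e-04  4.17800331e-01]
```

View pics/w4.png

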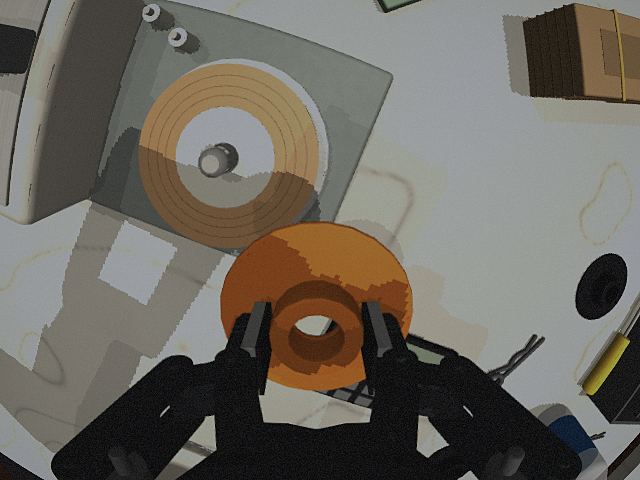

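The keeper is held level at (316,305). The spindle top is at (209,157), the rollers at (178,37) and (151,12), and the end edge of the base runs from (393,75) to (330,225).

```bash
cat >> h.py <<'E'
def fcloud(f):
    v,u=np.mgrid[0:480,0:640];o,d=rays(f,u,v);T=np.array(f["cam_to_world"]);return o+d*(f["z_map"]/(d@T[:3,2]))[...,None]
E
python3 - <<'E'
from h import *
import pickle
f=pickle.load(open("w4.pkl","rb"));C=fcloud(f)
W=C[135:180,190:245];m=(W[...,2]>84)
P=W[m];print("z hist",np.percentile(P[:,2],[50,80,90,98]).round(1),m.sum())
T=P[P[:,2]>np.percentile(P[:,2],98)-1.5];print("flat top",T.mean(0).round(2),len(T),cv2.minEnclosingCircle(T[:,:2].astype(np.float32)))
S=P[(P[:,2]<np.percentile(P[:,2],98)-1.5)];print("all circ",cv2.minEnclosingCircle(P[:,:2].astype(np.float32)))
# roll upper face ring outline
Z=C[...,2];m=(Z>52)&(Z<60);m[:,:120]=0;m[:,340:]=0;m[:50]=0;m[225:]=0
c=cv2.minEnclosingCircle(C[m][:,:2].astype(np.float32));print("roll",c,np.median(C[m][:,2]))
im=f["pixels"].astype(int);wh=m&(im.min(-1)>125)&((im.max(-1)-im.min(-1))<40)
# rollers
for (a,b) in((178,37),(151,12)):
    print("roller",onplane(f,a,b,60).round(1),Z[b,a].round(1))
# base edge: transition along rows
e=[]
for v in range(85,215,5):
    row=im[v].mean(-1);g=np.diff(cv2.GaussianBlur(row[None].astype(np.float32),(7,1),0)[0]);a=int(393-(v-75)*63/150);u=a-14+np.argmax(g[a-14:a+14]);e.append((u,v))
e=np.array(e);E=onplane(f,e[:,0],e[:,1],16.)
vx,vy,x0,y0=cv2.fitLine(E[:,:2].astype(np.float32),cv2.DIST_HUBER,0,.01,.01).ravel();print("edge yaw",np.arctan2(vy,vx),np.c_[e,E[:,:2]][::5].round(1))
k=(im[...,0]>im[...,1]+35)
# keeper hole position vs tcp
s=C[325,262:300:6];print(C[260,300:330:10].round(1))
E
```

```text
z hist [90.6 92.  92.5 93.3] 693
flat top [510.3   57.6  100.96] 189 ((531.6472778320312, 35.930763244628906), 39.541648864746094)
all circ ((530.6970825195312, 37.81971740722656), 41.535728454589844)
roll ((508.221435546875, 60.120460510253906), 70.46694946289062) 56.296520485656856
roller [580.3 126.5  60. ] 54.3
roller [592.7 156.8  60. ] 57.7
edge yaw 0.048504166 [[390.   85.  612.3 -34.7]
 [380.  110.  589.4 -36. ]
 [369.  135.  566.5 -36.6]
 [359.  160.  543.9 -37.9]
 [349.  185.  521.2 -39.3]
 [338.  210.  497.6 -40. ]]
[[504.7  -8.7 178.8]
 [506.1 -12.7 177.8]
 [507.6 -16.7 177.4]]
```

Run:
```python
from h import *
import pickle
f=pickle.load(open("w4.pkl","rb"));C=fcloud(f)
W=C[135:180,190:240];P=W[(W[...,2]>84)&(W[...,2]<97)];P=P[np.hypot(*(P[:,:2]-[508,60]).T)<16]
print(len(P),np.histogram(P[:,2],np.arange(84,98,1)))
for t in(89.5,90.5,91):
    T=P[P[:,2]>t];print(t,len(T),np.median(T,0).round(2),T.mean(0).round(2),(T.min(0)+T.max(0)).round(1)/2,cv2.minEnclosingCircle(T[:,:2].astype(np.float32)))
# held keeper flange: orange mask contour, top of flange z?
im=f["pixels"].astype(int);k=((im[...,0]>im[...,1]+30)&(im[...,0]>im[...,2]+50));k[:225]=0
Q=C[k];Q=Q[(Q[:,2]>150)&(Q[:,2]<215)];print("keeper z",np.histogram(Q[:,2],np.arange(165,205,3)))
v,u=np.nonzero(k);sel=(v<262)|(u<250)|(u>385)
cs=max(cv2.findContours(k.astype(np.uint8),cv2.RETR_EXTERNAL,cv2.CHAIN_APPROX_NONE)[0],key=len)[:,0];cs=cs[cs[:,1]<300]
Q=onplane(f,cs[:,0],cs[:,1],177.);A=np.c_[2*Q[:,:2],np.ones(len(Q))];s=np.linalg.lstsq(A,(Q[:,:2]**2).sum(1),rcond=None)[0];print("kcentre",s[:2],np.sqrt(s[2]+s[0]**2+s[1]**2))
```

```text
686 (array([  9,  12,  32,  71,  88,  82,  90, 164, 123,  15,   0,   0,   0]), array([84, 85, 86, 87, 88, 89, 90, 91, 92, 93, 94, 95, 96, 97]))
89.5 424 [508.85  59.49  91.63] [508.76  59.38  91.53] [508.25  59.    91.65] ((508.5895080566406, 59.334129333496094), 8.820605278015137)
90.5 351 [508.71  59.52  91.81] [508.63  59.45  91.84] [508.3   59.25  92.1 ] ((508.87255859375, 59.476905822753906), 7.93204402923584)
91 302 [508.59  59.41  91.93] [508.51  59.42  92.01] [508.3   59.6   92.35] ((508.5809631347656, 59.855812072753906), 7.734656810760498)
keeper z (array([    0,     0,     0,   513, 13414,   268,   289,   295,   363,
         604,  3637,     5,     3]), array([165, 168, 171, 174, 177, 180, 183, 186, 189, 192, 195, 198, 201,
       204]))
kcentre [484.52108735 -24.63860774] 41.35669934826476
```

```bash
python3 -m inch '[[0,0,0,0.6,-0.69,0.2,1],[0,0,0,0.6,-0.69,0.4,1],[0,0,0,0.6,-0.69,0.7,1],[0,0,0,0.6,-0.69,0.8,1],[0,0,0,0,0,0.7,1],[0,0,0,0,0,0.2,1],[0,0,0,0,0,0,1],[0,0,0,0,0,0,1]]'; python3 -m inch '[[0,0,0,0,0,0.2,1],[0,0,0,0,0,0.2,1],[0,0,0,0,0,0.1,1],[0,0,0,0,0,0,1]]'
python3 - <<'E'
from h import *
f=grab_frame("side");save(f,"s5.png");cv2.imwrite("pics/s5c.png",cv2.resize(f["pixels"][120:270,170:370],None,fx=4,fy=4)[...,::-1]);print(r.sense()["eef_pos"])
E
```

```text
clock: 5.13
eef_pos: [509.6, 59.5, 127.5]
tcp_rot: [3.142, 0.001, 0.417]
contact_force: [1.1, -0.5, -0.8]
opening: 0.45
grasp_force: 30.7
clock: 5.47
eef_pos: [509.1, 60.1, 114.5]
tcp_rot: [-3.142, 0.0, 0.417]
contact_force: [-0.4, 0.7, -0.3]
opening: 0.458
grasp_force: 30.7
[509.22425297  60.18291885 114.76211033]
```

View pics/s5c.png

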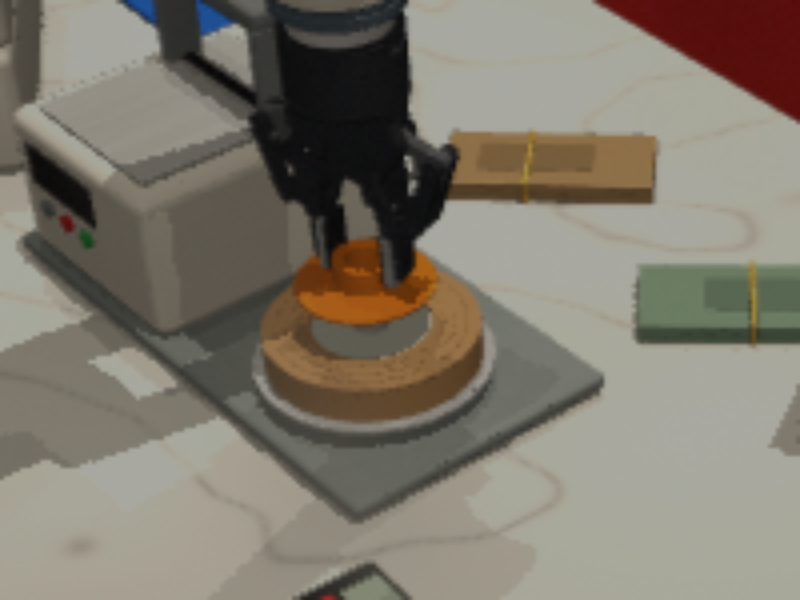

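The side view shows the keeper level and threaded onto the spindle at crop (365,285). Its underside is below the top and there is no load. Lower it on and release.

```bash
python3 -m inch '[[0,0,0,0,0,0.25,1],[0,0,0,0,0,0.25,1],[0,0,0,0,0,0.25,1],[0,0,0,0,0,0.2,1],[0,0,0,0,0,0.1,1],[0,0,0,0,0,0,1]]'; python3 -m inch '[[0,0,0,0,0,0.06,1],[0,0,0,0,0,0,1],[0,0,0,0,0,0,0.4],[0,0,0,0,0,0,0.2],[0,0,0,0,0,0,0],[0,0,0,0,0,0,0],[0,0,0,0,0,0,0],[0,0,0,0,0,0,0]]'
```

```text
clock: 6.02
eef_pos: [509.2, 60.3, 87.8]
tcp_rot: [-3.142, 0.001, 0.418]
contact_force: [1.2, -0.4, -1.9]
opening: 0.452
grasp_force: 30.6
clock: 6.68
eef_pos: [509.4, 60.4, 87.1]
tcp_rot: [3.142, -0.0, 0.418]
contact_force: [-0.5, 0.3, 0.2]
opening: 1.0
grasp_force: 0.0
```

```bash
python3 -m inch '[[0,0,0,0,0,-0.4,0],[0,0,0,0,0,-1,0],[0,0,0.0372,0,0,-1,0],[0,0,0.0372,0,0,-1,0],[0,0,0.0372,0,0,-1,0],[0,0,0.0372,0,0,-1,0],[0,0,0.0372,0,0,-0.4,0],[0,0,0.0372,0,0,0,0]]'; python3 -m inch '[[0,0,0,-1,0,0,0],[0,0,0,-1,0,0,0],[0,0,0,0,0,0,0]]'
python3 - <<'E'
from h import *
import pickle
f=grab_frame("wrist");save(f,"w6.png");pickle.dump(f,open("w6.pkl","wb"));s=r.sense();print(s["eef_pos"],s["tcp_rot"])
C=fcloud(f);im=f["pixels"].astype(int)
k=((im[...,0]>im[...,1]+30)&(im[...,0]>im[...,2]+60));d=np.hypot(C[...,0]-508.6,C[...,1]-59.5)
print("flange z",np.median(C[k&(d>25)&(d<43)],0).round(1),"hub",np.median(C[(d>13)&(d<18)],0).round(1),"top",np.median(C[d<5],0).round(1),(d<5).sum())
v,u=np.nonzero((d<60)&(C[...,2]>50));print(u.min(),u.max(),v.min(),v.max())
E
```

```text
clock: 7.35
eef_pos: [510.9, 60.6, 235.9]
tcp_rot: [-3.139, -0.005, -0.289]
contact_force: [-0.3, 0.5, -0.2]
opening: 0.999
grasp_force: 0.0
clock: 7.6
eef_pos: [457.3, 74.8, 232.2]
tcp_rot: [3.141, 0.003, -0.283]
contact_force: [0.1, 0.9, -0.2]
opening: 0.994
grasp_force: 0.0
[459.50947489  74.62529555 232.63166063] [ 3.14147285e+00  5.60775300e-04 -2.82553911e-01]
flange z [510.6  58.7  60.3] hub [509.   59.4  78.2] top [508.6  59.4  92. ] 158
0 639 0 479
```

```bash
python3 -m inch '[[0,0,0,0.0715,0.959,0.28,0],[0,0,0,0.0715,0.959,0.28,0],[0,0,0,0.0715,0.959,0.28,0],[0,0,0,0.0715,0.959,0.28,0],[0,0,0,0.0715,0.959,0.28,0],[0,0,0,0.0715,0.959,0.28,0],[0,0,0,0.0715,0.959,0.28,0],[0,0,0,0.0715,0.959,0.28,0]]'; python3 -m inch '[[0,0,0,0.0715,0.959,0.28,0],[0,0,0,0.0715,0.959,0.28,0],[0,0,0,0.0715,0.959,0.28,0],[0,0,0,0.0715,0.959,0.28,0],[0,0,0,0.0715,0.959,0.28,0],[0,0,0,0.0715,0.959,0.28,0],[0,0,0,0.0715,0.959,0.28,0],[0,0,0,0.0715,0.959,0.28,0]]';python3 -m inch '[[0,0,0,0,0,0,0.4],[0,0,0,0,0,0,0.4],[0,0,0,0,0,0,0.4],[0,0,0,0,0,0,0.4]]'
python3 - <<'E'
from h import *
import pickle
f=grab_frame("wrist");save(f,"w7.png");pickle.dump(f,open("w7.pkl","wb"));s=r.sense();print(s["eef_pos"],s["tcp_rot"])
E
```

```text
clock: 8.32
eef_pos: [422.0, -115.3, 176.4]
tcp_rot: [3.142, -0.001, -0.283]
contact_force: [0.7, -0.0, 0.4]
opening: 0.999
grasp_force: 0.0
clock: 8.98
eef_pos: [381.8, -304.0, 120.2]
tcp_rot: [3.141, -0.001, -0.283]
contact_force: [0.3, -0.2, 0.0]
opening: 1.002
grasp_force: 0.0
clock: 9.32
eef_pos: [381.9, -301.5, 120.4]
tcp_rot: [-3.142, -0.0, -0.283]
contact_force: [-0.3, 1.5, 0.3]
opening: 0.599
grasp_force: 0.0
[ 381.94190993 -301.35301086  120.4130725 ] [ 3.14154130e+00 -4.18175933e-04 -2.82558130e-01]
```

View pics/w7.png

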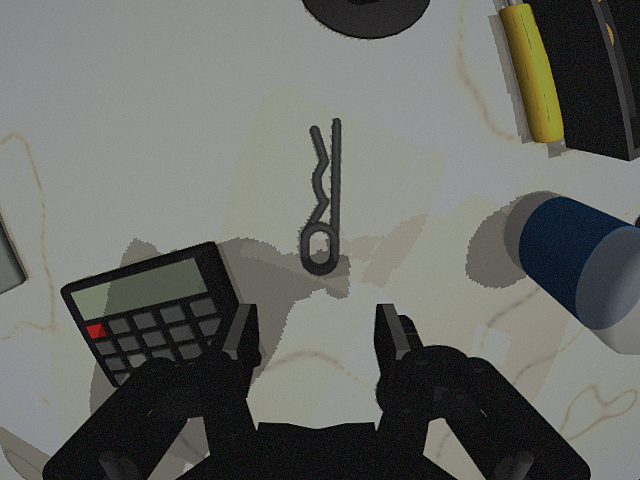

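The view shows the clip aligned with the tool: loop at (319,250), leg tip at (337,120), bow on the left. The calculator's nearest corner is around (245,340), so I check its clearance.

Run:
```python
from h import *
import pickle
f=pickle.load(open("w7.pkl","rb"));im=f["pixels"].astype(int)
m=im.max(-1)<85;w=np.zeros_like(m);w[110:280,295:348]=1;m&=w
n,l,st,_=cv2.connectedComponentsWithStats(m.astype(np.uint8));m=l==1+np.argmax(st[1:,4]);print(st[1:].tolist())
p,c=fitclip(f,m,[421.3,-324.3,-.283]);print(p,c)
co,si=np.cos(p[2]),np.sin(p[2]);q=p[:2]+np.array([-46*co-10*si,-46*si+10*co]);print("coil",q)
v,u=np.nonzero(m);b=v>222;P=onplane(f,u[b],v[b],6.);print("loop px centre",cv2.minAreaRect(P[:,:2].astype(np.float32)))
t=np.array([381.9,-301.4]);d=q-t;print("tool dx,dy",d@[np.cos(-.2826),np.sin(-.2826)],d@[np.sin(-.2826),-np.cos(-.2826)])
for a,b_ in((217,243),(240,290),(262,355)):
    P=onplane(f,a,b_,17.)[:2]-q;print("calc rel tool",P@[co,si],P@[si,-co])
```

```text
[[300, 118, 44, 159, 3274], [326, 239, 3, 7, 9], [328, 247, 1, 3, 3], [320, 249, 2, 3, 5], [315, 251, 3, 5, 7], [324, 252, 1, 2, 2], [327, 252, 1, 1, 1], [327, 254, 1, 1, 1], [313, 257, 1, 1, 1], [323, 257, 1, 1, 1], [345, 256, 3, 5, 6], [318, 258, 1, 1, 1], [320, 259, 1, 1, 1], [343, 261, 1, 1, 1], [340, 262, 1, 1, 1]]
[ 4.21225362e+02 -3.24372727e+02 -2.80983496e-01] 9.140543208075027
coil [ 379.80234304 -302.009063  ]
loop px centre ((378.76983642578125, -302.982421875), (29.237571716308594, 38.194114685058594), 73.80892944335938)
tool dx,dy -1.8446112744994008 1.1698426000083337
calc rel tool 8.394994501762197 -67.28675091560892
calc rel tool -25.586855145281753 -54.409352259353255
calc rel tool -80.03584036236774 -42.92060996690266
```

```bash
python3 -m inch '[[0,0,0,-0.07,0.05,1,0.45],[0,0,0,0,0,1,0.45],[0,0,0,0,0,1,0.45],[0,0,0,0,0,0.5,0.45],[0,0,0,0,0,0.24,0.45],[0,0,0,0,0,0,0.45],[0,0,0,0,0,0,0.45],[0,0,0,0,0,0,0.45]]' 60; python3 -m inch '[[0,0,0,0,0,0,0.6],[0,0,0,0,0,0,0.7],[0,0,0,0,0,0,0.8],[0,0,0,0,0,0,1],[0,0,0,0,0,0,1],[0,0,0,0,0,0,1]]'
```

```text
clock: 10.03
eef_pos: [380.3, -302.9, 27.5]
tcp_rot: [3.141, -0.002, -0.283]
contact_force: [-0.3, 0.4, 0.5]
opening: 0.546
grasp_force: 0.0
clock: 10.53
eef_pos: [380.0, -303.0, 27.7]
tcp_rot: [3.141, -0.002, -0.284]
contact_force: [-1.8, 1.9, 10.5]
opening: 0.271
grasp_force: 58.3
```

```bash
python3 -m inch '[[0,0,0,0,0,-0.4,1],[0,0,0,0,0,-1,1],[0,0,-0.035,0,0,-1,1],[0,0,-0.035,0,0,-1,1],[0,0,-0.035,0,0,-1,1],[0,0,0,0,0,-1,1],[0,0,0,0,0,0,1],[0,0,0,0,0,0,1]]'
python3 - <<'E'
from h import *
import pickle
f=grab_frame("wrist");save(f,"w8.png");pickle.dump(f,open("w8.pkl","wb"));s=r.sense();print(s["eef_pos"],s["tcp_rot"],s["opening"],s["grasp_force"])
C=fcloud(f);t=s["eef_pos"];Z=C[...,2];m=(Z>t[2]-45)&(Z<t[2]-8)
w=np.zeros_like(m);w[150:340,270:370]=1;v,u=np.nonzero(m&w);print(u.min(),u.max(),v.min(),v.max())
cv2.imwrite("pics/w8c.png",cv2.resize(f["pixels"][180:400,200:440],None,fx=2.5,fy=2.5)[...,::-1])
E
```

```text
clock: 11.2
eef_pos: [380.2, -303.2, 163.4]
tcp_rot: [3.139, -0.003, 0.046]
contact_force: [-0.6, 0.9, -1.2]
opening: 0.266
grasp_force: 59.2
[ 379.46250641 -302.62430385  162.07756399] [ 3.14077379e+00 -9.12224944e-04  4.59770633e-02] 0.27026149658330234 59.199683368206024
270 369 150 339
```

View pics/w8c.png

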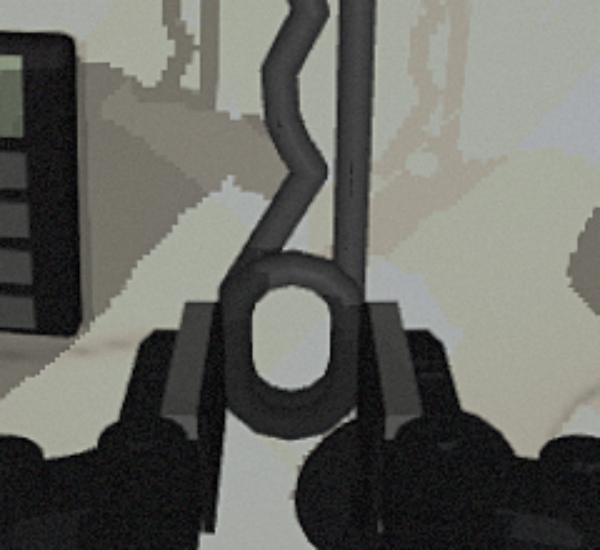

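The clip is gripped square by its loop, with the leg pointing straight ahead. I measure the leg's pose in the tool frame from depth.

```bash
cat >> h.py <<'E'
def legpose(f,s,show=True):
    from scipy.spatial.transform import Rotation as Ro
    C=fcloud(f);T=Ro.from_euler("xyz",s["tcp_rot"]).as_matrix();L=(C-s["eef_pos"])@T
    m=(np.abs(L[...,1]-10)<7)&(L[...,0]>25)&(L[...,0]<110)&(L[...,2]>8)&(L[...,2]<40)&(f["z_map"]>0)
    n,l,st,_=cv2.connectedComponentsWithStats(m.astype(np.uint8));m=l==1+np.argmax(st[1:,4]);P=L[m]
    o=[]
    for a in range(20,100,8):
        q=P[(P[:,0]>=a)&(P[:,0]<a+8)]
        if len(q)>20:o.append([q[:,0].mean(),(np.percentile(q[:,1],2)+np.percentile(q[:,1],98))/2,np.percentile(q[:,2],10),np.ptp(q[:,1])])
    o=np.array(o);py=np.polyfit(o[:,0],o[:,1],1);pz=np.polyfit(o[:,0],o[:,2],1);tip=np.percentile(P[:,0],99.7)
    if show:print(o.round(1),"slopes y,z",py,pz,"tip x",tip)
    return py,pz,tip
E
python3 - <<'E'
from h import *
import pickle
f=pickle.load(open("w8.pkl","rb"));legpose(f,r.sense())
E
```

```text
[[26.4  9.3 19.9  6. ]
 [32.   9.3 19.9  6.2]
 [40.   9.5 19.9  5.9]
 [48.   9.5 19.9  6.1]
 [56.   9.5 19.8  6.3]
 [64.   9.7 20.1  6.1]
 [72.   9.7 19.9  6.3]
 [80.   9.7 19.9  5.8]
 [85.7 10.  20.5  5. ]] slopes y,z [0.00937898 9.03712156] [5.17793805e-03 1.97044635e+01] tip x 87.17559823211069
```

```bash
python3 -m inch '[[0,0,0,0.081,-0.974,0.139,1],[0,0,0,0.081,-0.974,0.139,1],[0,0,0,0.081,-0.974,0.139,1],[0,0,0,0.081,-0.974,0.139,1],[0,0,0,0.081,-0.974,0.139,1],[0,0,0,0.081,-0.974,0.139,1],[0,0,0,0.081,-0.974,0.139,1],[0,0,0,0.081,-0.974,0.139,1]]'; python3 -m inch '[[0,0,0,0.081,-0.974,0.139,1],[0,0,0,0.081,-0.974,0.139,1],[0,0,0,0.081,-0.974,0.139,1],[0,0,0,0.081,-0.974,0.139,1],[0,0,0,0.081,-0.974,0.139,1],[0,0,0,0.081,-0.974,0.139,1],[0,0,0,0.081,-0.974,0.139,1],[0,0,0,0,0,0,1]]'; python3 -m inch '[[0,0,0,0,0,0,1],[0,0,0,0,0,0,1],[0,0,0,0,0,0,1],[0,0,0,0,0,0,1]]'
python3 - <<'E'
from h import *
import pickle
f=grab_frame("wrist");save(f,"w9.png");pickle.dump(f,open("w9.pkl","wb"));s=r.sense();print(s["eef_pos"],s["tcp_rot"],s["clock"],s["contact_force"])
legpose(f,s)
C=fcloud(f);d=np.hypot(C[...,0]-508.6,C[...,1]-59.4)
P=C[(d<14)&(C[...,2]>90)&(C[...,2]<96)];print("top",len(P),P.mean(0),np.median(P,0),cv2.minEnclosingCircle(P[:,:2].astype(np.float32)))
q=C[(d>12)&(d<19)&(C[...,2]>70)&(C[...,2]<84)];print("hub",np.median(q[:,2]),np.percentile(q[:,2],[25,75]))
cv2.imwrite("pics/w9c.png",cv2.resize(f["pixels"][0:300,180:460],None,fx=2,fy=2)[...,::-1])
E
```

```text
clock: 11.92
eef_pos: [385.4, -105.9, 132.5]
tcp_rot: [-3.141, 0.002, 0.046]
contact_force: [1.2, 0.6, -0.5]
opening: 0.272
grasp_force: 59.2
clock: 12.58
eef_pos: [391.9, 66.3, 108.0]
tcp_rot: [-3.141, 0.002, 0.048]
contact_force: [0.4, -0.2, -0.6]
opening: 0.268
grasp_force: 59.3
clock: 12.92
eef_pos: [392.7, 62.9, 109.3]
tcp_rot: [3.141, 0.001, 0.045]
contact_force: [0.4, 0.6, -0.9]
opening: 0.268
grasp_force: 59.3
[392.7796412   62.91604941 109.37203258] [3.14152572e+00 1.85347144e-04 4.50655359e-02] 12.9667 [ 0.58782182 -0.24385139 -0.43293504]
[[26.4  8.7 21.5  5.9]
 [32.   8.7 21.4  6.2]
 [40.   8.8 21.4  5.9]
 [48.1  8.9 21.4  6.2]
 [56.   8.9 21.5  6.2]
 [64.   9.  21.4  6.1]
 [72.   9.1 21.4  6.2]
 [80.   9.  21.6  5.9]
 [85.4  9.3 22.4  4.7]] slopes y,z [8.37442293e-03 8.45818986e+00] [8.34820922e-03 2.10897964e+01] tip x 86.3630204857999
top 1204 [507.88200418  59.93652844  91.6307747 ] [507.79857642  59.9010956   91.68267791] ((508.2987976074219, 59.67830276489258), 8.564178466796875)
hub 78.21921935036107 [77.71139993 78.71249995]
```

View pics/w9c.png

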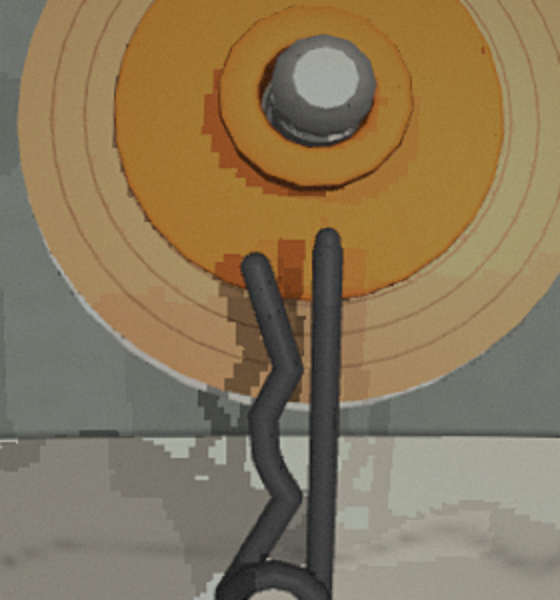

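The view shows the leg tip at crop (326,235), lined up with the spindle top at (326,78), over the hub's near rim. I trim the yaw by 0.01, bring the tip over the hub, then lower it in small steps while watching the force.

```bash
python3 -m inch '[[0,0,-0.0032,0.2,0,0,1],[0,0,0,0.2,0,0,1],[0,0,0,0.19,0.004,0,1],[0,0,0,0,0,0,1],[0,0,0,0,0,0,1],[0,0,0,0,0,0,1]]'; for i in 1; do :; done; python3 -m inch '[[0,0,0,0,0,0.1,1],[0,0,0,0,0,0,1],[0,0,0,0,0,0,1]]'; python3 -m inch '[[0,0,0,0,0,0.08,1],[0,0,0,0,0,0,1],[0,0,0,0,0,0,1]]'; python3 -m inch '[[0,0,0,0,0,0.08,1],[0,0,0,0,0,0,1],[0,0,0,0,0,0,1]]'
python3 - <<'E'
from h import *
for i in range(2):
    f=grab_frame("wrist");s=r.sense();print(s["eef_pos"].round(2),s["tcp_rot"].round(4),s["contact_force"].round(2),s["wrist_torque"].round(3))
C=fcloud(f);py,pz,tip=legpose(f,s,0);print(py,pz,tip)
d=np.hypot(C[...,0]-508.2,C[...,1]-59.6);q=C[(d>12)&(d<19)&(C[...,1]>62)&(C[...,2]>65)&(C[...,2]<84)];print("hub",np.median(q[:,2]))
E
```

```text
clock: 13.47
eef_pos: [407.5, 64.3, 109.3]
tcp_rot: [3.142, 0.0, 0.056]
contact_force: [0.4, -1.0, -0.7]
opening: 0.269
grasp_force: 59.3
clock: 13.72
eef_pos: [407.3, 64.3, 106.7]
tcp_rot: [3.142, 0.001, 0.057]
contact_force: [1.2, 0.1, -0.3]
opening: 0.272
grasp_force: 59.3
clock: 13.97
eef_pos: [407.6, 64.4, 104.9]
tcp_rot: [3.142, -0.0, 0.057]
contact_force: [0.1, -0.6, 0.6]
opening: 0.268
grasp_force: 59.5
clock: 14.22
eef_pos: [407.7, 64.3, 102.9]
tcp_rot: [-3.142, -0.0, 0.057]
contact_force: [-0.5, -0.7, 0.8]
opening: 0.268
grasp_force: 59.5
[407.7   64.35 102.91] [-3.1416e+00 -1.0000e-04  5.6600e-02] [-0.77  0.84  0.72] [-0.032 -0.051 -0.04 ]
[407.7   64.35 102.94] [-3.1416e+00 -1.0000e-04  5.6600e-02] [ 1.01 -0.51  1.02] [ 0.004 -0.063 -0.03 ]
[0.02156052 7.86181036] [-0.10449905 25.11135477] 109.65854384149445
hub 76.97833791920317
```

```bash
python3 -m inch '[[0,0,0,0,0,0.06,1],[0,0,0,0,0,0.05,1],[0,0,0,0,0,0,1],[0,0,0,0,0,0,1]]'; python3 -m inch '[[0,0,0,0.06,0,0,1],[0,0,0,0.06,0,0,1],[0,0,0,0,0,0,1],[0,0,0,0,0,0,1]]'
python3 - <<'E'
from h import *
a=[]
for i in range(4):
    f=grab_frame("wrist");s=r.sense();a.append(s["contact_force"])
print(s["eef_pos"].round(2),np.mean(a,0).round(2))
C=fcloud(f);d=np.hypot(C[...,0]-508.2,C[...,1]-59.6)
for k in((C[...,1]>62),(C[...,1]<57),C[...,0]>510):
    q=C[(d>12)&(d<19)&k&(C[...,2]>65)&(C[...,2]<82)];print("hub",np.median(q[:,2]),len(q))
from scipy.spatial.transform import Rotation as Ro
L=(C-s["eef_pos"])@Ro.from_euler("xyz",s["tcp_rot"]).as_matrix()
for a in range(25,90,8):
    q=L[(L[...,0]>a)&(L[...,0]<a+8)&(abs(L[...,1]-9)<3.5)&(L[...,2]<24.5)];print(a,len(q),np.percentile(q[:,2],20).round(2) if len(q) else 0,q[:,1].mean().round(2))
P=C[(d<14)&(C[...,2]>90)&(C[...,2]<96)];print("top",P.mean(0))
E
```

```text
clock: 14.65
eef_pos: [407.7, 64.3, 100.1]
tcp_rot: [3.142, 0.0, 0.056]
contact_force: [0.0, -0.4, 0.8]
opening: 0.268
grasp_force: 59.6
clock: 14.98
eef_pos: [410.9, 64.5, 100.2]
tcp_rot: [-3.142, -0.0, 0.057]
contact_force: [0.1, -0.3, 1.8]
opening: 0.271
grasp_force: 59.6
[410.84  64.54 100.22] [-0.08 -0.21  1.17]
hub 75.01689734742942 1995
hub 75.00069704608158 1726
hub 75.02641001989429 1895
25 259 20.76 8.55
33 277 20.35 8.68
41 300 20.14 8.62
49 303 19.96 8.76
57 325 19.78 8.76
65 326 19.45 8.93
73 323 19.25 8.82
81 315 12.99 9.07
89 470 7.86 8.98
top [508.07675467  60.05807056  91.6696868 ]
```

The press rotated the clip slightly in the grip, tip up by 0.03 rad. The leg centre is at 78 and the hole at about 76.7. I pitch the tip down and feed gently.

```bash
cat > chk.py <<'E'
from h import *
from scipy.spatial.transform import Rotation as Ro
a=[]
for i in range(3):
    f=grab_frame("wrist");s=r.sense();a.append(s["contact_force"])
print(s["clock"],s["eef_pos"].round(2),s["tcp_rot"].round(3),np.mean(a,0).round(2))
C=fcloud(f);d=np.hypot(C[...,0]-508.2,C[...,1]-59.8)
q=C[(d>12)&(d<19)&(C[...,2]>65)&(C[...,2]<82)&(abs(C[...,1]-59.8)>3)];print("hub",np.median(q[:,2]))
L=(C-s["eef_pos"])@Ro.from_euler("xyz",s["tcp_rot"]).as_matrix();o=[]
for a in range(25,70,6):
    q=L[(L[...,0]>a)&(L[...,0]<a+6)&(abs(L[...,1]-9)<3.5)&(L[...,2]<24.5)&(d>13)];w=C[(L[...,0]>a)&(L[...,0]<a+6)&(abs(L[...,1]-9)<3.5)&(L[...,2]<24.5)&(d>13)]
    if len(q)>50:o.append([a+3,np.percentile(q[:,2],20),q[:,1].mean(),np.percentile(w[:,2],80)])
o=np.array(o);pz=np.polyfit(o[:,0],o[:,3]-3,1);py=np.polyfit(o[:,0],o[:,2],1);print("leg centre world z at x=20,46,86:",np.polyval(pz,[20,46,86]).round(2),"slope",pz[0].round(4),"y slope",py[0].round(4),"y@46",np.polyval(py,46).round(2))
y=s["tcp_rot"][2];R=np.array([[np.cos(y),np.sin(y)],[np.sin(y),-np.cos(y)]]);b=np.array([[1,.0475],[-.0475,1]])
for x in(46,86.4):print("origin/tip in bander xy",(b@(s["eef_pos"][:2]+R.T@[x,np.polyval(py,x)]-[508.2,59.7])).round(2))
save(f,"last.png")
E
python3 -m inch '[[0,-0.005,0,0,0,-0.02,1],[0,-0.0045,0,0,0,-0.015,1],[0,0,0,0,0,0,1],[0,0,0,0,0,0,1]]'; python3 -m inch '[[0,0,0,0.04,0,0,1],[0,0,0,0.04,0,0,1],[0,0,0,0,0,0,1],[0,0,0,0,0,0,1]]'; python3 chk.py
```

```text
clock: 15.52
eef_pos: [411.1, 64.6, 101.1]
tcp_rot: [-3.142, 0.03, 0.056]
contact_force: [1.9, 0.1, 2.2]
opening: 0.265
grasp_force: 59.6
clock: 15.85
eef_pos: [412.4, 64.6, 100.9]
tcp_rot: [3.142, 0.03, 0.057]
contact_force: [-0.7, 1.7, 1.6]
opening: 0.267
grasp_force: 59.6
16.0 [412.36  64.59 100.9 ] [3.142 0.03  0.057] [-0.83 -0.35  1.77]
hub 73.67846773728411
leg centre world z at x=20,46,86: [76.43 76.56 76.75] slope 0.0047 y slope 0.0094 y@46 8.67
origin/tip in bander xy [-49.48   1.19]
origin/tip in bander xy [-9.03  1.17]
```

```bash
python3 -m inch '[[0,0,0,-0.04,0,0,1],[0,0,0,0,0.035,0,1],[0,0,0,0.04,0,0,1],[0,0,0,0.05,0,0,1],[0,0,0,0,0,0,1],[0,0,0,0,0,0,1]]';python3 -m inch '[[0,0,0,0.05,0,0,1],[0,0,0,0,0,0,1],[0,0,0,0,0,0,1]]'; python3 chk.py
```

```text
clock: 16.5
eef_pos: [414.0, 63.8, 100.9]
tcp_rot: [3.142, 0.03, 0.056]
contact_force: [-0.6, 0.3, 1.4]
opening: 0.265
grasp_force: 59.6
clock: 16.75
eef_pos: [415.3, 63.9, 100.9]
tcp_rot: [3.142, 0.03, 0.057]
contact_force: [-0.5, 0.1, 1.7]
opening: 0.273
grasp_force: 59.6
16.9 [415.27  63.9  100.93] [-3.142  0.03   0.057] [-0.58 -0.27  2.  ]
hub 73.68977844921147
leg centre world z at x=20,46,86: [76.31 76.47 76.72] slope 0.0063 y slope 0.0074 y@46 8.63
origin/tip in bander xy [-46.6    0.39]
origin/tip in bander xy [-6.16  0.45]
```

The tip is 4 mm inside the spindle surface with almost no force, so it is in the hole. Feed on along the leg.

```bash
python3 -m inch '[[0,0,0,0.1,0.001,-0.003,1],[0,0,0,0.1,0.001,-0.003,1],[0,0,0,0.1,0.001,-0.003,1],[0,0,0,0,0,0,1]]';python3 -m inch '[[0,0,0,0.1,0.001,-0.003,1],[0,0,0,0.1,0.001,-0.003,1],[0,0,0,0.1,0.001,-0.003,1],[0,0,0,0,0,0,1]]'; python3 chk.py
```

```text
clock: 17.23
eef_pos: [423.5, 64.3, 101.0]
tcp_rot: [-3.142, 0.029, 0.057]
contact_force: [0.3, 0.1, 1.5]
opening: 0.273
grasp_force: 59.6
clock: 17.57
eef_pos: [430.9, 64.7, 100.9]
tcp_rot: [-3.142, 0.029, 0.057]
contact_force: [1.8, -0.5, 2.0]
opening: 0.27
grasp_force: 59.6
17.7167 [430.79  64.66 101.05] [-3.142  0.029  0.057] [ 0.9  -0.05  1.49]
hub 73.6663548666728
leg centre world z at x=20,46,86: [76.43 76.45 76.48] slope 0.0007 y slope 0.0073 y@46 8.63
origin/tip in bander xy [-31.05   0.41]
origin/tip in bander xy [9.4  0.49]
```

```bash
python3 -m inch '[[0,0,0,0.1,0.001,-0.003,1],[0,0,0,0.1,0.001,-0.003,1],[0,0,0,0.1,0.001,-0.003,1],[0,0,0,0,0,0,1]]';python3 -m inch '[[0,0,0,0.1,0.001,-0.003,1],[0,0,0,0.1,0.001,-0.003,1],[0,0,0,0,0,0,1]]'; python3 -m inch '[[0,0,0,0.1,0.001,-0.003,1],[0,0,0,0.1,0.001,-0.003,1],[0,0,0,0,0,0,1]]'; python3 chk.py
```

```text
clock: 18.05
eef_pos: [438.0, 65.1, 100.9]
tcp_rot: [-3.141, 0.03, 0.057]
contact_force: [-0.9, 2.2, 1.2]
opening: 0.27
grasp_force: 59.6
clock: 18.3
eef_pos: [442.7, 65.3, 100.8]
tcp_rot: [-3.141, 0.03, 0.057]
contact_force: [-1.8, 3.2, 2.2]
opening: 0.268
grasp_force: 59.6
clock: 18.55
eef_pos: [448.3, 65.7, 101.0]
tcp_rot: [-3.141, 0.029, 0.057]
contact_force: [-0.3, 3.1, 1.6]
opening: 0.269
grasp_force: 59.6
18.7 [448.44  65.62 101.12] [-3.141  0.028  0.057] [0.11 4.07 1.95]
hub 73.63720774919204
leg centre world z at x=20,46,86: [76.61 76.45 76.21] slope -0.006 y slope 0.0046 y@46 8.43
origin/tip in bander xy [-13.35   0.74]
origin/tip in bander xy [27.1   0.92]
```

```bash
python3 -m inch '[[0,0,0,0.1,0.001,-0.003,1],[0,0,0,0.1,0.001,-0.003,1],[0,0,0,0,0,0,1]]'; python3 -m inch '[[0,0,0,0.1,0.001,-0.003,1],[0,0,0,0.1,0.001,-0.003,1],[0,0,0,0,0,0,1],[0,0,0,0,0,0,1]]'; python3 chk.py
```

```text
clock: 18.95
eef_pos: [453.4, 65.7, 101.1]
tcp_rot: [-3.142, 0.029, 0.057]
contact_force: [0.6, 3.5, 0.5]
opening: 0.268
grasp_force: 59.6
clock: 19.28
eef_pos: [458.5, 65.8, 101.1]
tcp_rot: [3.142, 0.028, 0.056]
contact_force: [2.7, 2.2, 0.8]
opening: 0.269
grasp_force: 59.5
19.4333 [458.48  65.86 101.14] [-3.142  0.028  0.056] [2.94 2.3  1.12]
hub 73.85177076644564
leg centre world z at x=20,46,86: [76.55 76.44 76.27] slope -0.0042 y slope -0.0001 y@46 8.41
origin/tip in bander xy [-3.3   0.51]
origin/tip in bander xy [37.14  0.88]
```

```bash
python3 -m inch '[[0,0,0,0.06,0,0,1],[0,0,0,0.05,0,0,1],[0,0,0,0,0,0,1],[0,0,0,0,0,0,1]]'; python3 chk.py
python3 - <<'E'
from h import *
f=cv2.imread("pics/last.png");cv2.imwrite("pics/w10c.png",cv2.resize(f[0:300,180:460],None,fx=2,fy=2))
E
```

```text
clock: 19.77
eef_pos: [460.1, 66.0, 100.7]
tcp_rot: [3.142, 0.03, 0.056]
contact_force: [-1.1, 2.4, 1.6]
opening: 0.27
grasp_force: 59.6
19.9167 [460.16  65.98 100.75] [3.142 0.03  0.056] [-0.5   2.55  1.59]
hub 73.52937278491045
leg centre world z at x=20,46,86: [76.09 76.05 75.98] slope -0.0016 y slope 0.0025 y@46 8.44
origin/tip in bander xy [-1.62  0.53]
origin/tip in bander xy [38.83  0.8 ]
```

View pics/w10c.png

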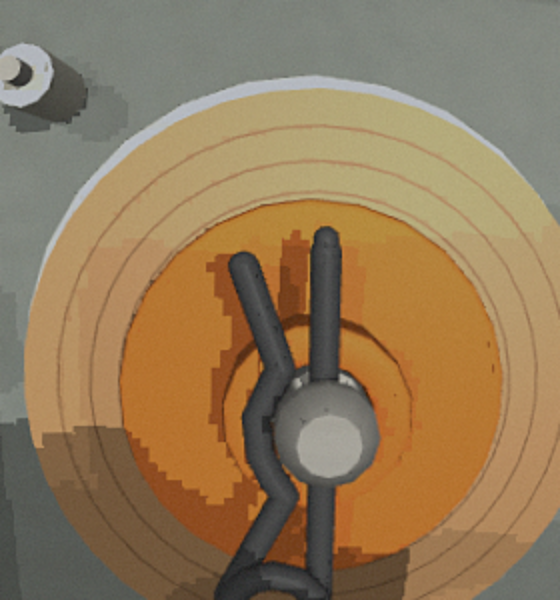

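The clip is through. The leg tip shows beyond the spindle at (326,240), and the bow is seated around it. I nudge forward slightly and verify the tip position directly.

```bash
python3 -m inch '[[0,0,0,0.04,0.005,0,1],[0,0,0,0,0.005,0,1],[0,0,0,0,0,0,1]]'; python3 chk.py
python3 - <<'E'
from h import *
f=grab_frame("wrist");C=fcloud(f);b=np.array([[1,.0475],[-.0475,1]])
D=(C[...,:2]-[508.3,59.7])@b.T
m=(abs(D[...,1])<5)&(D[...,0]>13)&(D[...,0]<50)&(C[...,2]>72)&(C[...,2]<83);P=D[m]
m2=f["pixels"].max(-1)[m]<110;P=P[m2];print("tip",np.percentile(P[:,0],[98,99.5,100]),P[P[:,0]>25].mean(0))
E
```

```text
clock: 20.17
eef_pos: [461.3, 65.8, 100.7]
tcp_rot: [-3.142, 0.03, 0.057]
contact_force: [-1.5, 3.1, 1.7]
opening: 0.269
grasp_force: 59.6
20.3167 [461.39  65.82 100.79] [-3.142  0.03   0.056] [-1.31  2.2   1.88]
hub 73.53913285957759
leg centre world z at x=20,46,86: [76.08 76.06 76.03] slope -0.0008 y slope 0.0024 y@46 8.45
origin/tip in bander xy [-0.39  0.3 ]
origin/tip in bander xy [40.05  0.56]
tip [39.17360376 39.60949073 39.99945748] [32.17399199  0.58108349]
```

```bash
python3 -m inch '[[0,0,0,0,0,0,0.6],[0,0,0,0,0,0,0.5],[0,0,0,0,0,0,0.4],[0,0,0,0,0,0,0.3],[0,0,0,0,0,0,0.3],[0,0,0,0,0,0,0.3]]'; python3 -m inch '[[0,0,0,0,0,-0.3,0.3],[0,0,0,0,0,-0.6,0.3],[0,0,0,0,0,-1,0.3],[0,0,0,0,0,-1,0.3],[0,0,0,-1,0,-1,0.3],[0,0,0,-1,0,0,0.3],[0,0,0,0,0,0,0.3],[0,0,0,0,0,0,0.3]]'
python3 - <<'E'
from h import *
f=grab_frame("wrist");s=r.sense();print(s["eef_pos"],s["contact_force"]);C=fcloud(f);b=np.array([[1,.0475],[-.0475,1]])
D=(C[...,:2]-[508.3,59.7])@b.T;dk=f["pixels"].max(-1)<110
m=(abs(D[...,1])<6)&(D[...,0]>13)&(D[...,0]<50)&(C[...,2]>70)&(C[...,2]<86)&dk;P=D[m];print("tip",np.percentile(P[:,0],[98,99.5,100]),P[P[:,0]>25].mean(0),np.percentile(C[m][:,2],[50,90]))
m=(D[...,0]<-22)&(D[...,0]>-70)&(abs(D[...,1]-10)<20)&(C[...,2]>68)&(C[...,2]<95)&dk;print("loop x,y range",np.percentile(D[m],[1,99],axis=0),np.percentile(C[m][:,2],[5,50,95]))
d=np.hypot(*np.moveaxis(D,-1,0));k=f["pixels"][...,0].astype(int)>f["pixels"][...,1].astype(int)+30
print("hub",np.median(C[(d>12)&(d<19)&k][:,2]));
for sgn in(1,-1):print("flange z",np.median(C[(d>25)&(d<42)&k&(sgn*D[...,0]>15)][:,2]),np.median(C[(d>25)&(d<42)&k&(sgn*D[...,1]>15)][:,2]))
v,u=np.nonzero((d<45)&(C[...,2]>55));print(u.min(),u.max(),v.min(),v.max())
cv2.imwrite("pics/w11c.png",cv2.resize(f["pixels"][40:340,150:490],None,fx=2,fy=2)[:600,:680,::-1])
E
```

```text
clock: 20.87
eef_pos: [461.4, 65.8, 100.8]
tcp_rot: [3.142, 0.03, 0.056]
contact_force: [-0.2, -0.3, -0.1]
opening: 0.702
grasp_force: 0.0
clock: 21.53
eef_pos: [413.8, 63.1, 200.6]
tcp_rot: [-3.141, 0.029, 0.057]
contact_force: [1.3, -0.1, -0.6]
opening: 0.702
grasp_force: 0.0
[414.67230554  63.22002875 200.34609251] [ 0.25606965 -0.38677367  0.3510833 ]
tip [39.11146483 39.80627534 39.92051459] [31.98433737  1.81847009] [80.44450082 81.67178272]
loop x,y range [[-62.96412239  -2.29380419]
 [-22.54088358  22.22601133]] [79.4105855  86.1700518  87.67591558]
hub 75.04440704369436
flange z 57.15417392810889 57.122342502028175
flange z 57.12521596452925 57.15795829767126
0 639 0 479
```

View pics/w11c.png

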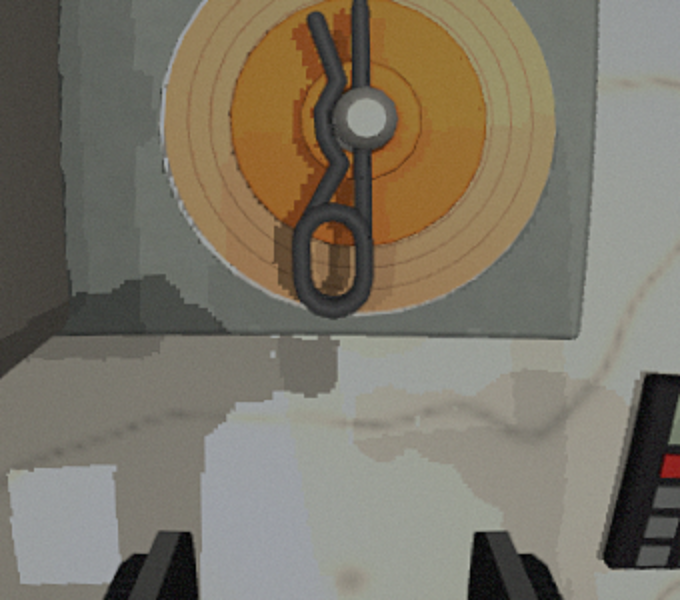

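The view shows the clip home: the spindle at (365,118) sits in the bow's bulge, the keeper is level and held down by the leg, and the gripper is clear. Tip and loop positions put the clip's origin within about 1 mm of the axis, so I hand in.

```bash
python3 -c "
from rig import r
print(r.sign_off())"
```

```text
the job is handed in; nothing more can be done
None
```

The keeper cap sits flat on the roll and the R-clip is fully home through the spindle's cross-hole, measured within about 1 mm of the spindle axis. The robot was clear when I handed the job in at about 21.6 s; no verdict came back.

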